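# Run a fraction collector back to its waste cup

### The job

Bring the fraction collector's tray back so that the wide waste cup stands under the dropper: throw the holding pawl out of the teeth, turn the tray backward (clockwise) by its black knob, then put the pawl back so that its nose drops fully home in the tooth gap and holds the tray there. Leave the other things on the bench where they are.

Things in the scene. Friction and masses are not known exactly. Their poses are not given: they have to be found in the camera images.
- collector: Fraction collector fixed to the bench: white round base 192 mm across; origin at the centre of its underside on the tray's upright axis, z up. A steel post beyond the rim, 165 mm from the axis and 175 mm high, carries the dropper arm in over the rim at 149 to 165 mm height.
- tray_axis (a point): Point on the tray's upright axis, 60 mm above the bench. Tray: saw-toothed aluminium wheel, 16 teeth, tip radius 120 mm, 51 to 61 mm above the bench, and over it a disc (top 79 mm) with a ring of 15 slim vials and one wide waste cup, centres 92 mm from the axis, tops 110 to 112 mm above the bench; hub cap up to 109 mm.
- tray (a joint): Tray angle (rad), growing anticlockwise seen from above = forward. 0: the cup's tooth bears on the engaged pawl; +0.02: cup square under the dropper. A station is 0.393 rad. Stops at -0.36 and +2.6: it cannot come round forward. Stays where it is left (drag 0.12 N m). With the pawl in, it clicks forward, but backward only to the next tooth.
- pawl (a joint): Holding pawl's angle (rad), growing clockwise seen from above. 0: nose home in a tooth gap; to 0.16 riding on a tooth; above 0.2 clear; 0.56: thrown out, at its stop. An over-centre spring (2 N at the pin) drives it inward below 0.30 and holds it out above. It drops home behind the cup's tooth with the tray between 0 and +0.1; behind 0 it rides on the tooth's tip.
- pawl_pivot (a point): Pawl's upright pivot, 55 mm above the bench and 142 mm from the tray's axis, beside the wheel. A flat steel arm runs 67 mm from it along the rim to the nose; a lever runs 55 mm outward from it to the finger pin.
- pawl_pin (a point): Middle of the round upright steel finger pin on the pawl's lever, 92 mm above the bench: diameter 14 mm, from 78 to 106 mm height (8 mm stalk below, down to the lever at 61 mm), free all round. 55 mm from the pivot; throwing the pawl right out carries it 0.56 rad (30 mm) clockwise about the pivot.
- turning_knob (a point): Centre of the black, free-spinning, upright turning knob on the tray, 139 mm above the bench: diameter 22 mm, 122 to 156 mm height, 66 mm from the tray's axis on a thin steel stalk; it goes round with the tray.
- waste_cup (a point): Centre of the mouth of the wide white waste cup in the tray's ring, 110 mm above the bench: 35 mm across, 31 mm high; the only wide one.
- dropper (a point): Tip of the dropper nozzle on its fixed arm, 124 mm above the bench, 92 mm from the tray's axis.
- medium_bottle_mid (a point): Bystander: glass medium bottle with a screw cap, 74 mm across, 150 mm high; this point is at its middle, half-way up.
- petri_stack_mid (a point): Bystander: stack of three clear Petri dishes, 91 mm across, 44 mm high; this point is at its middle, half-way up.
- culture_flask_mid (a point): Bystander: clear culture flask lying flat, 140 x 75 x 30 mm; this point is at its middle, half-way up.
- tip_box_mid (a point): Bystander: box of pipette tips, 118 x 82 mm, 69 mm high; this point is at its middle, half-way up.
- micropipette_mid (a point): Bystander: micropipette lying down, 245 mm long, 32 mm high; this point is at its middle, half-way up.
- tube_rack_mid (a point): Bystander: white rack with capped tubes, 240 x 75 mm, 105 mm high; this point is at its middle, half-way up.
- bench_timer_mid (a point): Bystander: small upright bench timer, 70 mm wide, 66 mm high; this point is at its middle, half-way up.

How it is judged:
By the outcome, as a careful person would: the job done as asked, in the order asked, and still so for the second after the job is handed in, with the robot touching nothing.
It also fails if it takes over 61 s, if anything falls off the work surface, if the arm or the gripper's body presses on something with over 40 N, if the wrist force passes 120 N, or if a joint passes its speed limit or range.

### The arm

A 6-joint arm with a two-finger parallel gripper is mounted at the origin on the work surface. World frame = base frame: x ahead of the robot, y to its left, z up, the work surface at z = 0. Lengths are in m, angles in rad, forces in N, time in s.
With the tool pointing down it reaches from about 0.35 to 0.8 m from the base axis. Payload 7.3 kg.
Tool frame: the origin (TCP) lies on the centre line of the jaws, within the pads' length; the fingertips stand 14 mm ahead of it and the grasp point (between the pads) lies 5 mm behind it (manip.tcp_to_tips is the distance from the TCP to the fingertips, in m); z points along the fingers, y is the direction in which the jaws open and shut (so a half turn about z gives the same grasp; the last joint's range is limited). The gripper opens to 85 mm and grips with 20 to 120 N. Pads are 22 mm wide; open, the fingers measure 114 mm over their backs; the gripper's body (76 mm by 85 mm) begins 54 mm behind the grasp point. The pads swing forward as they close: fully open they stand 13 mm farther back than shut.
Start: joints at [1.108, 0.342, 1.524, -0, 1.275, -0.146], TCP at [0.164, 0.499, 0.245] pointing down, gripper open.
Joint ranges: [-2.53, 2.53], [-0.77, 2.02], [0.04, 2.7], [-1, 4.14], [0.28, 2.66], [-3.11, 3.11]. Speed limits (rad/s): [2.57, 2.57, 3.14, 3.14, 3.14, 3.14].

### API

Orientations are given as a unit quaternion [w, x, y, z].
In Python, from workcell import manip, imaging gives the robot as it stands. The module is installed in compiled form; this text tells all that it offers.
- The arm moves only by the tool send_rows, never from a script. Its argument "commands" is a list of rows, each a list of 7 numbers: the turn, a rotation vector about the tool's x, y, z normalised to -1 to 1, where 1 is 180 degrees, then the shift along the tool's x, y, z normalised to -1 to 1, where 1 is 0.3 m, then the opening in per cent of the stroke, from 0 (shut) to 100 (fully open). In form: [[rx, ry, rz, x, y, z, grip], ...]. A call has 1 to 10 rows; each row is the pose to reach, as a shift and turn from the pose commanded when the call began, along the tool's axes at that moment, turning the shorter way round; what a row does not reach only later rows make up. A row lasts 1/8 s, in which the tool goes at most 62.5 mm and 10.7 degrees, less where a joint would pass 70% of its speed; a pose out of reach is approached as far as the arm can. A call with a number of a shift or a turn outside -1 to 1 is refused whole. A call with a gripper value outside its range is refused whole. The fingers move at their own pace and stop on an object; "grip_force" is the grip in N (left out, the last holds). Time passes only in rows, so rows that repeat a pose let the fingers close. It gives the time, the measured TCP pose, the force and the opening at its end, in the units of the state.
- manip.observe(): the state, without advancing time (a new reading comes with each control period).
- imaging.read_camera(name): name is "side" or "top" or "wrist"; returns (picture, depth): 420x560x3 uint8, red, green, blue; 420x560 float32, m along the optical axis (not along the pixel's ray), 0 where there is no reading.
- imaging.camera_params(name): a dict with "fx", "fy", "cx", "cy" (pixels), "world_from_camera" (4x4, takes a point from camera to world coordinates); the wrist camera has in their place "mount" (4x4, takes a point from camera to tool coordinates, whose origin is the TCP and whose axes are the flange's). Camera axes: x right, y down, z forward; pixel columns grow to the right and rows downward; lengths in m; the calibration is good to about 2 mm. A picture is of the moment at which its call begins: read the wrist's pose just before it. camera_params takes no time and is no camera call.
- manip.close_job(): hands the job in, once; it reports no verdict.
The state is a dict: "t": time; "joint_positions": joint angles; "qd": joint speeds; "joint_efforts": joint torques, N m; "tool_pos": TCP position; "tool_rot": TCP orientation; "contact_force": force on the tool from outside, world axes, zero at the start; "ft_torque": the same for the moment, N m; "width": finger opening in m.
Only numpy, scipy, OpenCV 4.12 (cv2) and the standard library are available. Lean on these libraries where they do the work, as an engineer would, in place of code of your own. Each camera call takes 0.05 s, during which the arm holds its last target.

## Working session

There is one attempt and no reset: what is moved stays moved. The work goes in short steps, Python scripts to look and compute and a tool call to move; the robot and the scene stay as the last step left them, time stands still between calls to the robot, and variables do not carry over. Pictures are saved under pics/ and viewed, and the job is handed in when it is done.

Besides the shell and the picture viewer there is one more tool, called after "Call:" as name(argument=value, ...) on one line, values as JSON. send_rows: Moves the arm, as the interface text tells. Scaled input: -1 to 1 covers 0.3 m each way for a shift and 180 degrees each way for a turn. Its arguments: {"type":"object","properties":{"commands":{"type":"array"},"grip_force":{"type":"number"}},"required":["commands"]}

```bash
mkdir -p pics
python3 - <<'E'
from workcell import manip, imaging
import cv2, numpy as np
s=manip.observe(); print(s)
for n in ("top","side"):
    p,d=imaging.read_camera(n); cv2.imwrite(f"pics/{n}0.png",p[:,:,::-1]); np.save(f"pics/{n}0.npy",d)
    print(n,imaging.camera_params(n))
print(imaging.camera_params("wrist"), manip.tcp_to_tips)
E
```

```text
{'t': 0.0, 'joint_positions': array([ 1.10798621e+00,  3.42722875e-01,  1.52501652e+00,  1.17226582e-06,
        1.27537270e+00, -1.45998789e-01]), 'qd': array([-0.00035351, -0.0001188 ,  0.00055922, -0.00113487,  0.00158623,
       -0.00058924]), 'joint_efforts': array([ 1.28526185e-04, -4.33661985e+01, -2.46012121e+01, -3.05588337e-04,
        7.80988106e-03, -3.67420193e-05]), 'tool_pos': array([0.16336795, 0.49854419, 0.24462603]), 'tool_rot': array([-2.28242382e-04,  1.57744154e-01,  9.87479724e-01, -7.24625663e-04]), 'contact_force': array([-0.57283793,  0.0189664 ,  0.71230949]), 'ft_torque': array([0.00430484, 0.01029405, 0.024133  ]), 'width': 0.085374675746584}
top {'fx': 390.5377127252978, 'fy': 390.5377127252978, 'cx': 273.83802128990686, 'cy': 216.39483669850136, 'world_from_camera': array([[-0.01346385, -0.99266965,  0.12010699,  0.47008189],
       [-0.99953563,  0.01007754, -0.02875705,  0.0316376 ],
       [ 0.02733587, -0.12043839, -0.99234437,  1.01384516],
       [ 0.        ,  0.        ,  0.        ,  1.        ]])}
side {'fx': 519.0197385043346, 'fy': 519.0197385043346, 'cx': 289.9921274997712, 'cy': 210.04193277855447, 'world_from_camera': array([[ 0.95866728, -0.21353991,  0.18803658,  0.335847  ],
       [-0.28451873, -0.72520828,  0.62699446, -0.77856549],
       [ 0.00247734, -0.654579  , -0.75598955,  1.08867809],
       [ 0.        ,  0.        ,  0.        ,  1.        ]])}
{'fx': 376.1149259631358, 'fy': 376.1149259631358, 'cx': 279.5313370329074, 'cy': 213.56531988597982, 'mount': array([[-1.35495076e-04, -9.61910418e-01, -2.73364828e-01,
         6.85862346e-02],
       [ 9.99999584e-01, -3.77047048e-04,  8.31088865e-04,
         6.47876285e-04],
       [-9.02504439e-04, -2.73364601e-01,  9.61910069e-01,
        -1.29701927e-01],
       [ 0.00000000e+00,  0.00000000e+00,  0.00000000e+00,
         1.00000000e+00]])} 0.014
```

View pics/top0.png

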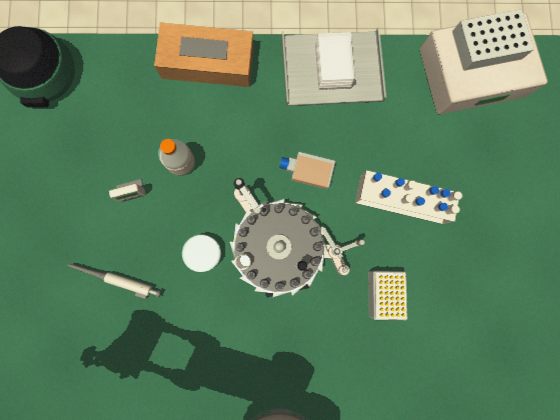

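View pics/side0.png

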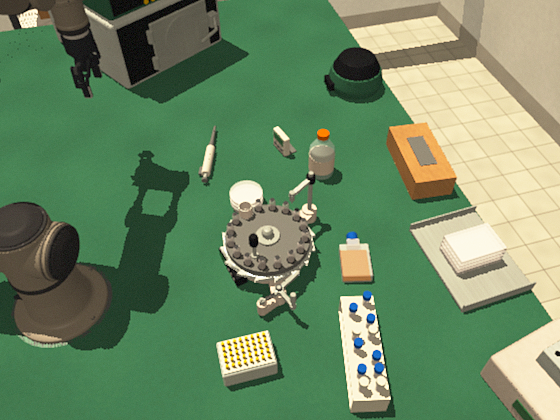

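Run:
```python
import cv2
a=cv2.imread("pics/top0.png")[165:310,215:385]; cv2.imwrite("pics/topz.png",cv2.resize(a,None,fx=4.7,fy=4.1,interpolation=cv2.INTER_CUBIC)[:600,:800])
a=cv2.imread("pics/side0.png")[160:330,200:340]; cv2.imwrite("pics/sidez.png",cv2.resize(a,None,fx=3.5,fy=3.5,interpolation=cv2.INTER_CUBIC))
```

```text
(no output)
```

View pics/topz.png

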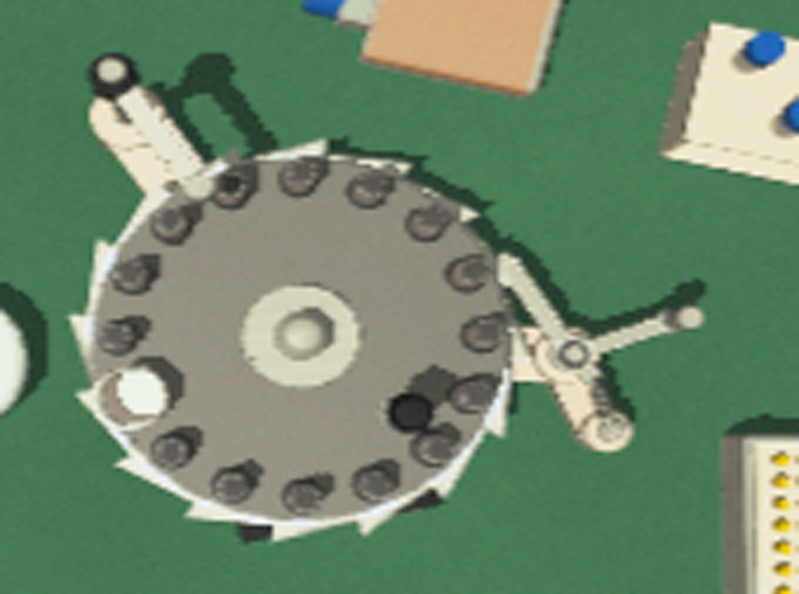

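View pics/sidez.png

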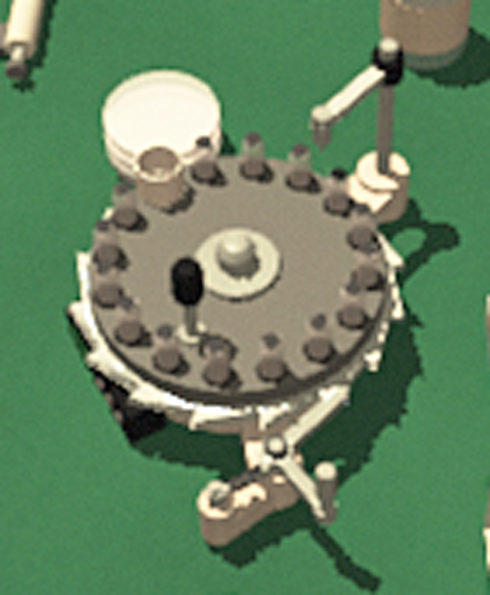

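```bash
cat > h.py <<'E'
import numpy as np
from workcell import manip, imaging
def ray(n,u,v,z):
    c=imaging.camera_params(n);T=c["world_from_camera"]
    d=T[:3,:3]@np.array([(u-c["cx"])/c["fx"],(v-c["cy"])/c["fy"],1]);o=T[:3,3]
    return o+d*(z-o[2])/d[2]
E
python3 - <<'E'
from h import *
pts=dict(pin=(685,318,.106),pivot=(573,352,.066),knob=(410,410,.156),cup=(140,390,.110),hub=(303,333,.109),post=(113,70,.175),drop=(200,190,.149))
sp=dict(pin=(326,468,.106),knob=(187,265,.156),hub=(238,240,.109),cup=(160,160,.11),pivot=(278,447,.066),post=(389,47,.175),drop=(318,118,.155))
P={k:ray("top",215+(u+.5)/4.7-.5,165+(v+.5)/4.1-.5,z) for k,(u,v,z) in pts.items()}
S={k:ray("side",200+u/3.5,160+v/3.5,z) for k,(u,v,z) in sp.items()}
a=P["hub"]
for k in P:
  p=P[k];d=p-a;s=S[k];e=s-S["hub"]
  print(k,p.round(4),np.hypot(d[0],d[1]).round(4),np.degrees(np.arctan2(d[1],d[0])).round(1),'side',s.round(4),np.hypot(e[0],e[1]).round(4),np.degrees(np.arctan2(e[1],e[0])).round(1))
d=P["pin"]-P["pivot"];print(np.hypot(d[0],d[1]),np.degrees(np.arctan2(d[1],d[0])))
E
```

```text
pin [ 0.5172 -0.1962  0.106 ] 0.1905 -88.1 side [ 0.5177 -0.1987  0.106 ] 0.1909 -88.2
pivot [ 0.4998 -0.1471  0.066 ] 0.1418 -94.5 side [ 0.4994 -0.1508  0.066 ] 0.1434 -94.9
knob [ 0.4671 -0.053   0.156 ] 0.0643 -132.8 side [ 0.4659 -0.0557  0.156 ] 0.0661 -133.7
cup [0.4799 0.0744 0.11  ] 0.086 111.1 side [0.4767 0.0783 0.11  ] 0.093 112.0
hub [ 0.5108 -0.0058  0.109 ] 0.0 0.0 side [ 0.5115 -0.0079  0.109 ] 0.0 0.0
post [0.6487 0.0831 0.175 ] 0.164 32.8 side [0.6476 0.0796 0.175 ] 0.1618 32.7
drop [0.5874 0.0437 0.149 ] 0.0911 32.9 side [0.5851 0.0458 0.155 ] 0.0911 36.1
0.052050236678095184 -70.51381762700903
```

Call:
send_rows(commands=[[0,0,0.2,-0.46,-0.46,0,100],[0,0,0.399,-0.92,-0.92,0,60],[0,0,0.399,-0.92,-0.92,0,60],[0,0,0.399,-0.92,-0.92,0,60],[0,0,0.399,-0.92,-0.92,0,60],[0,0,0.399,-0.92,-0.92,0,60],[0,0,0.399,-0.92,-0.92,0,60],[0,0,0.399,-0.92,-0.92,0,60],[0,0,0.399,-0.92,-0.92,0,60]])

```text
t: 1.23
tool_pos: [0.3394, 0.1512, 0.2452]
tool_rot: [-0.0, 0.706, 0.708, -0.0]
contact_force: [0.3, -0.2, 0.7]
width: 0.0509
```

Call:
send_rows(commands=[[0,0,0,-1,0.593,0,45],[0,0,0,-1,0.593,0,45],[0,0,0,-1,0.593,0,45],[0,0,0,-1,0.593,0,45],[0,0,0,-1,0.593,0,45],[0,0,0,-1,0.593,0,45],[0,0,0,-1,0.593,0,45],[0,0,0,-1,0.593,0,45]])

```text
t: 2.22
tool_pos: [0.5177, -0.1475, 0.2449]
tool_rot: [-0.001, 0.706, 0.708, -0.0]
contact_force: [-0.3, -0.5, -0.5]
width: 0.0383
```

```bash
cat >> h.py <<'E'
from scipy.spatial.transform import Rotation as R
import cv2
def wray(s,u,v,z):
    c=imaging.camera_params("wrist");q=s["tool_rot"]
    T=np.eye(4);T[:3,:3]=R.from_quat([q[1],q[2],q[3],q[0]]).as_matrix();T[:3,3]=s["tool_pos"];T=T@c["mount"]
    d=T[:3,:3]@np.array([(u-c["cx"])/c["fx"],(v-c["cy"])/c["fy"],1]);o=T[:3,3]
    return o+d*(z-o[2])/d[2]
E
python3 - <<'E'
from h import *
s=manip.observe();print(s["tool_pos"],s["joint_positions"])
p,d=imaging.read_camera("wrist");cv2.imwrite("pics/w1.png",p[:,:,::-1]);np.save("pics/w1.npy",d)
E
```

```text
[ 0.5176556  -0.14747145  0.24488774] [-4.20216206e-01  3.67394793e-01  1.48720698e+00  4.87154342e-04
  1.28843263e+00 -4.23634351e-01]
```

View pics/w1.png

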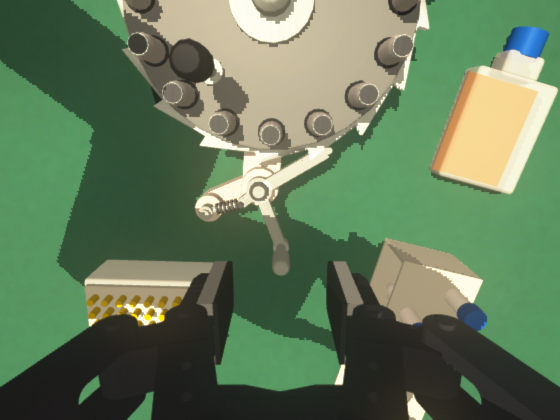

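Run:
```python
from h import *
s=manip.observe()
print("pin",wray(s,281,266,.106)); print("pivot",wray(s,259,186,.066)); print("knobtop",wray(s,190,61,.156)); print("hub",wray(s,271,-2,.109))
p=wray(s,281,266,.106)-wray(s,259,186,.066);print(np.hypot(p[0],p[1]),np.degrees(np.arctan2(p[1],p[0])))
a=cv2.imread("pics/w1.png")[120:300,180:420];cv2.imwrite("pics/w1z.png",cv2.resize(a,None,fx=3.3,fy=3.3,interpolation=cv2.INTER_CUBIC))
```

```text
pin [ 0.51975576 -0.19585569  0.106     ]
pivot [ 0.50128102 -0.14111778  0.066     ]
knobtop [ 0.46957562 -0.05374332  0.156     ]
hub [ 0.51263603 -0.01125443  0.109     ]
0.05777157324885661 -71.34981062613089
```

View pics/w1z.png

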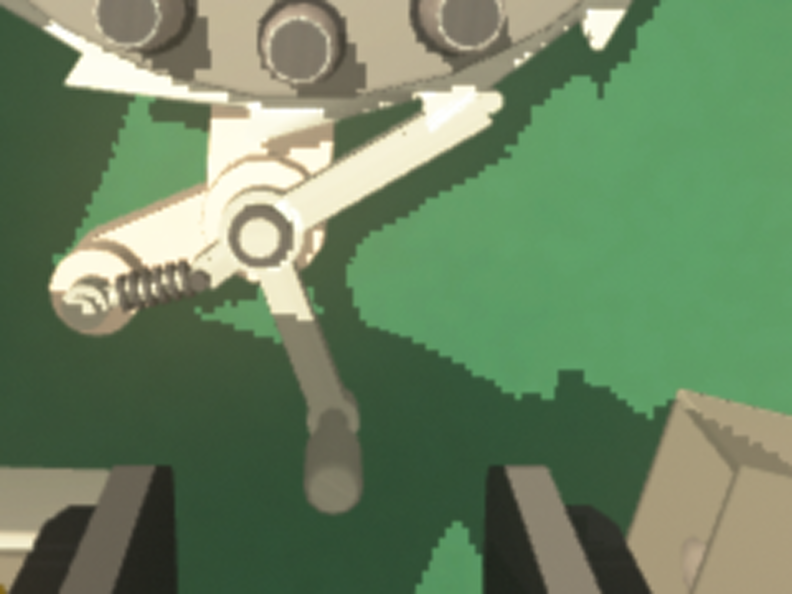

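Run:
```python
from h import *
s=manip.observe();d=np.load("pics/w1.npy")
c=imaging.camera_params("wrist");q=s["tool_rot"]
T=np.eye(4);T[:3,:3]=R.from_quat([q[1],q[2],q[3],q[0]]).as_matrix();T[:3,3]=s["tool_pos"];T=T@c["mount"]
for u,v in [(281,266),(405,275),(388,243),(475,280),(400,260),(440,265),(395,300),(470,312),(208,205),(220,270),(92,275),(205,275),(230,275),(338,275),(190,50)]:
    z=d[v,u];P=T@np.array([(u-c["cx"])/c["fx"]*z,(v-c["cy"])/c["fy"]*z,z,1]);print((u,v),P[:3].round(3))
```

```text
(281, 266) [ 0.52  -0.195  0.108]
(405, 275) [ 0.631 -0.222  0.066]
(388, 243) [ 0.629 -0.21   0.015]
(475, 280) [ 0.695 -0.227  0.065]
(400, 260) [ 0.628 -0.211  0.057]
(440, 265) [ 0.668 -0.218  0.052]
(395, 300) [ 0.624 -0.247  0.066]
(470, 312) [ 0.671 -0.235  0.106]
(208, 205) [ 0.457 -0.159  0.06 ]
(220, 270) [ 0.496 -0.136  0.247]
(92, 275) [ 0.339 -0.233  0.043]
(205, 275) [ 0.49  -0.139  0.243]
(230, 275) [ 0.499 -0.14   0.241]
(338, 275) [ 0.539 -0.136  0.251]
(190, 50) [ 0.47  -0.048  0.156]
```

Call:
send_rows(commands=[[0,0,0,-0.163,0.004,0,45],[0,0,0,-0.163,0.004,0.2,45],[0,0,0,-0.163,0.004,0.4,45],[0,0,0,-0.163,0.004,0.49,45],[0,0,0,-0.163,0.004,0.49,45]])

```text
t: 2.9
tool_pos: [0.5179, -0.1961, 0.0968]
tool_rot: [-0.002, 0.706, 0.708, -0.001]
contact_force: [-0.4, -1.0, 0.2]
width: 0.0385
```

Run:
```python
from h import *
p,d=imaging.read_camera("side");a=p[180:330,190:370,::-1];cv2.imwrite("pics/s2.png",cv2.resize(a,None,fx=4,fy=4,interpolation=cv2.INTER_CUBIC))
p,d=imaging.read_camera("wrist");a=p[:,:,::-1];cv2.imwrite("pics/w2.png",a)
```

```text
(no output)
```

View pics/s2.png

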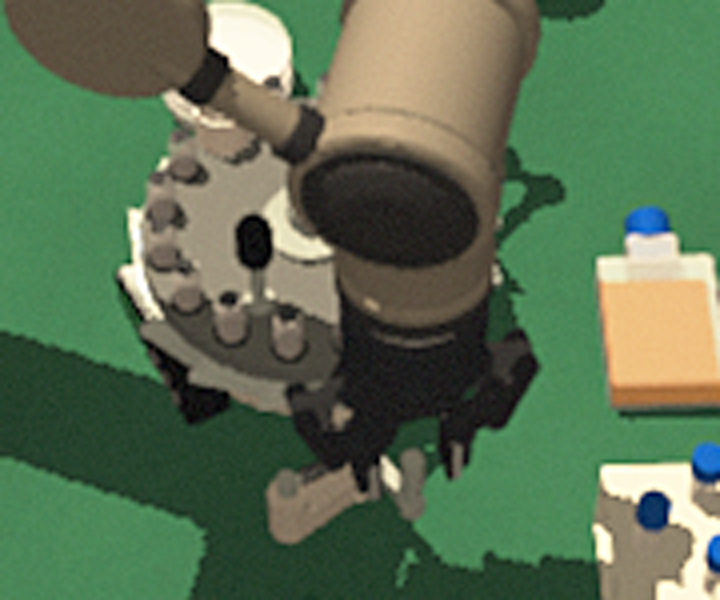

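View pics/w2.png

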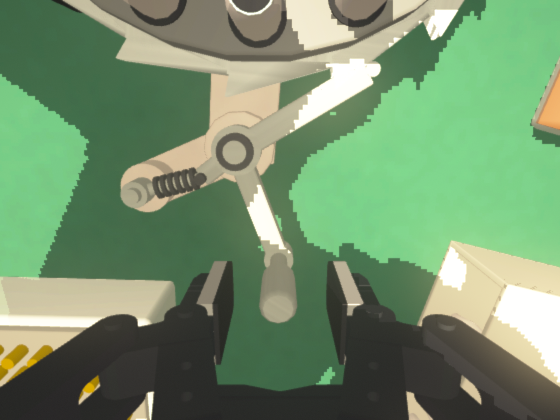

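Call:
send_rows(commands=[[0,0,0,0,0,0,24],[0,0,0,0,0,0,24],[0,0,0,0,0,0,24],[0,0,0,-0.005,-0.02,0,24],[0,0,0,-0.005,-0.04,0,24],[0,0,0,-0.005,-0.06,0,24],[0,0,0,-0.005,-0.075,0,24],[0,0,0,-0.005,-0.085,0,24],[0,0,0,-0.005,-0.085,0,24]], grip_force=20)

```text
t: 4.12
tool_pos: [0.4935, -0.1996, 0.0983]
tool_rot: [-0.0, 0.707, 0.707, 0.0]
contact_force: [-0.7, -0.0, -0.1]
width: 0.0205
```

Run:
```python
from h import *
p,d=imaging.read_camera("wrist");a=p[:,:,::-1];cv2.imwrite("pics/w3.png",a)
```

```text
(no output)
```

View pics/w3.png

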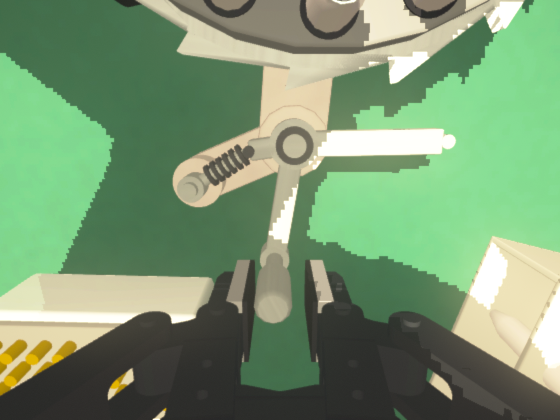

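Call:
send_rows(commands=[[0,0,0,0,-0.015,0,24],[0,0,0,0,-0.022,0,24],[0,0,0,0,-0.022,0,24],[0,0,0,0,-0.022,0,24]])

```text
t: 4.68
tool_pos: [0.4875, -0.1996, 0.0983]
tool_rot: [0.0, 0.707, 0.707, 0.0]
contact_force: [4.6, 0.7, -2.9]
width: 0.0206
```

Run:
```python
from h import *
p,d=imaging.read_camera("wrist");a=p[:,:,::-1];cv2.imwrite("pics/w4.png",a)
```

```text
(no output)
```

View pics/w4.png

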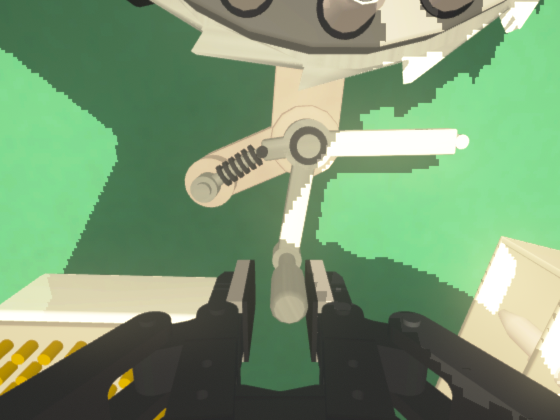

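Call:
send_rows(commands=[[0,0,0,0,0.008,0,24],[0,0,0,0,0.008,-0.1,24],[0,0,0,0,0.008,-0.3,24],[0,0,0,0,0.008,-0.4,55],[0,0,0.24,0.25,-0.03,-0.4,55],[0,0,0.24,0.483,-0.068,-0.4,55],[0,0,0.24,0.483,-0.068,-0.4,55],[0,0,0.24,0.483,-0.068,-0.4,55],[0,0,0.24,0.483,-0.068,-0.4,55]])

```text
t: 5.85
tool_pos: [0.4661, -0.0546, 0.2184]
tool_rot: [0.0, 0.917, 0.398, -0.0]
contact_force: [-0.3, 0.3, 0.0]
width: 0.047
```

Run:
```python
from h import *
s=manip.observe();print(s["tool_pos"],s["tool_rot"])
p,d=imaging.read_camera("wrist");a=p[:,:,::-1];cv2.imwrite("pics/w5.png",a);np.save("pics/w5.npy",d)
p,d=imaging.read_camera("top");a=p[165:310,215:385,::-1];cv2.imwrite("pics/t5.png",cv2.resize(a,None,fx=4,fy=4,interpolation=cv2.INTER_CUBIC))
```

```text
[ 0.46610023 -0.05462588  0.21842041] [ 1.29531227e-05  9.17450087e-01  3.97850670e-01 -4.27999202e-04]
```

View pics/w5.png

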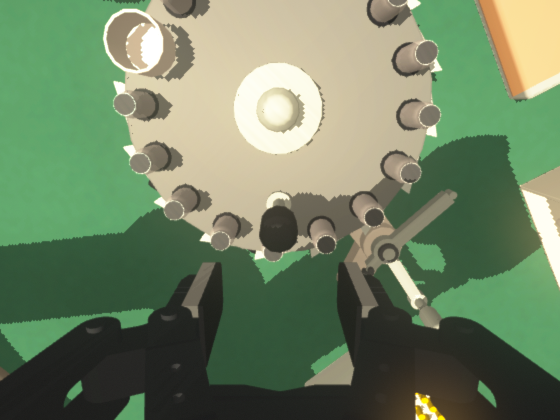

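View pics/t5.png

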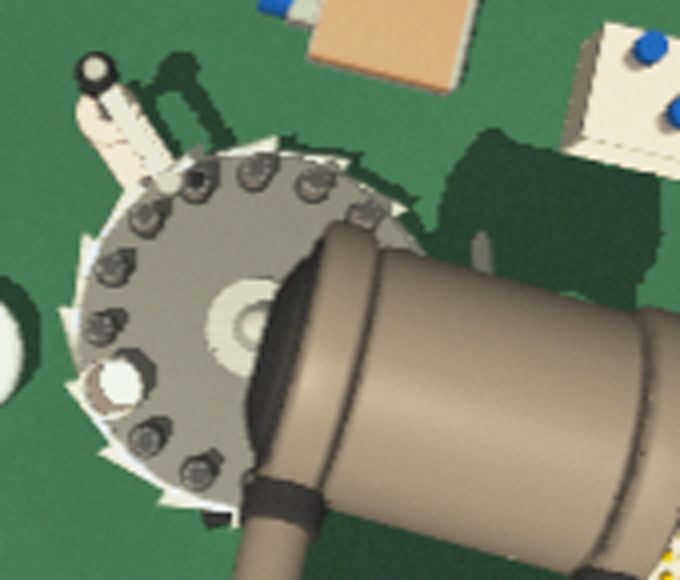

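Run:
```python
from h import *
s=manip.observe()
k=wray(s,278,234,.156);h=wray(s,279,109,.109);c=wray(s,134,41,.11)
print(k,h,c)
for p in(k,c):
  d=p-h;print(np.hypot(d[0],d[1]),np.degrees(np.arctan2(d[1],d[0])))
```

```text
[ 0.46885226 -0.0516049   0.156     ] [ 0.51334368 -0.00467752  0.109     ] [0.4777018  0.08078762 0.11      ]
0.06466579556509197 -133.47364345355328
0.09259931214127957 112.63780436205244
```

Call:
send_rows(commands=[[0,0,0,0.005,0,0.15,55],[0,0,0,0.005,0,0.25,55],[0,0,0,0.005,0,0.265,40],[0,0,0,0.005,0,0.265,29],[0,0,0,0.005,0,0.265,29],[0,0,0,0.005,0,0.265,29]])

```text
t: 6.7
tool_pos: [0.468, -0.0538, 0.1397]
tool_rot: [0.001, 0.918, 0.398, 0.001]
contact_force: [-2.1, 1.0, 0.3]
width: 0.0247
```

Run:
```python
from h import *
s=manip.observe();print(s["tool_pos"],s["tool_rot"])
p,d=imaging.read_camera("wrist");a=p[:,:,::-1];cv2.imwrite("pics/w6.png",a)
# plan: TCP rel. positions along arc in tool frame at start
q=s["tool_rot"];M=R.from_quat([q[1],q[2],q[3],q[0]]).as_matrix()
A=np.array([.5115,-.0065]);r=s["tool_pos"][:2]-A
print(np.hypot(*r),np.degrees(np.arctan2(r[1],r[0])))
r=r*0.066/np.hypot(*r)
for a in range(8,81,8):
  t=np.radians(-a);q2=np.array([[np.cos(t),-np.sin(t)],[np.sin(t),np.cos(t)]])@r
  d=M.T@np.array([*(q2-r),0]);print(a,round(a/180,3),(d/.3).round(3))
```

```text
[ 0.46797905 -0.05381081  0.13971097] [5.02789775e-04 9.17597614e-01 3.97509634e-01 6.75588907e-04]
0.06428363392649578 -132.61077664250155
8 0.044 [ 0.002 -0.031 -0.   ]
16 0.089 [ 0.008 -0.061 -0.   ]
24 0.133 [ 0.018 -0.09  -0.   ]
32 0.178 [ 0.032 -0.117 -0.   ]
40 0.222 [ 0.05  -0.142 -0.   ]
48 0.267 [ 0.071 -0.164 -0.   ]
56 0.311 [ 0.095 -0.183 -0.   ]
64 0.356 [ 0.122 -0.199 -0.   ]
72 0.4 [ 0.15  -0.211 -0.   ]
80 0.444 [ 0.18  -0.218 -0.   ]
```

View pics/w6.png

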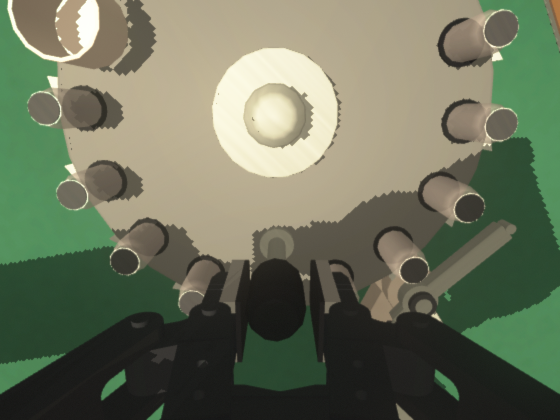

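Call:
send_rows(commands=[[0,0,0.044,0.002,-0.031,0,29],[0,0,0.089,0.008,-0.061,0,29],[0,0,0.133,0.018,-0.09,0,29],[0,0,0.178,0.032,-0.117,0,29],[0,0,0.222,0.05,-0.142,0,29],[0,0,0.267,0.071,-0.164,0,29],[0,0,0.311,0.095,-0.183,0,29],[0,0,0.356,0.122,-0.199,0,29],[0,0,0.4,0.15,-0.211,0,29],[0,0,0.4,0.15,-0.211,0,29]])

```text
t: 8.0
tool_pos: [0.4527, 0.0227, 0.1393]
tool_rot: [-0.0, 0.976, -0.217, 0.001]
contact_force: [0.8, -0.7, -0.1]
width: 0.0248
```

Run:
```python
from h import *
s=manip.observe();print(s["tool_pos"],s["tool_rot"])
p,d=imaging.read_camera("wrist");a=p[:,:,::-1];cv2.imwrite("pics/w7.png",a)
p,d=imaging.read_camera("top");a=p[165:310,215:385,::-1];cv2.imwrite("pics/t7.png",cv2.resize(a,None,fx=4,fy=4,interpolation=cv2.INTER_CUBIC))
p,d=imaging.read_camera("side");a=p[160:330,200:370,::-1];cv2.imwrite("pics/s7.png",cv2.resize(a,None,fx=4,fy=4,interpolation=cv2.INTER_CUBIC)[:600])
```

```text
[0.45274996 0.02266513 0.13930661] [-1.33133152e-04  9.76208543e-01 -2.16832134e-01  8.29270313e-04]
```

View pics/w7.png

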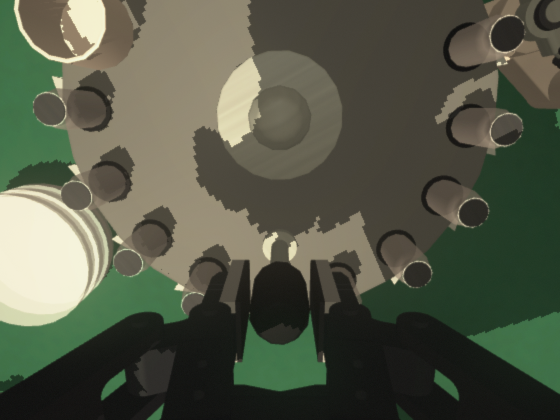

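View pics/t7.png

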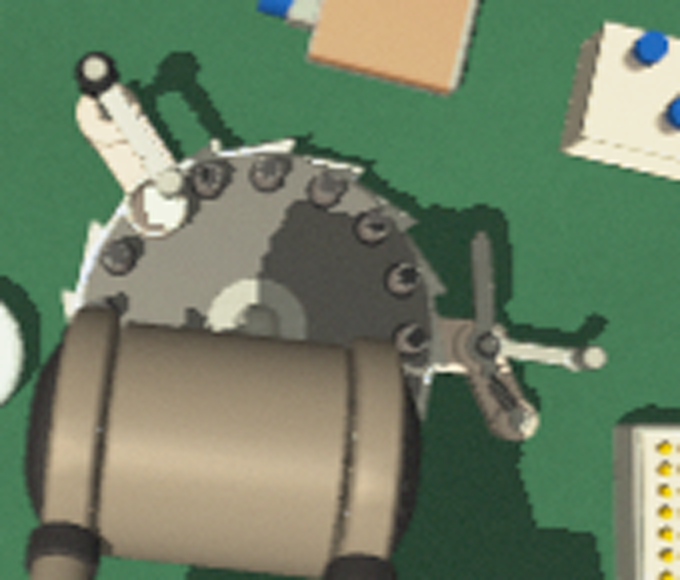

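View pics/s7.png

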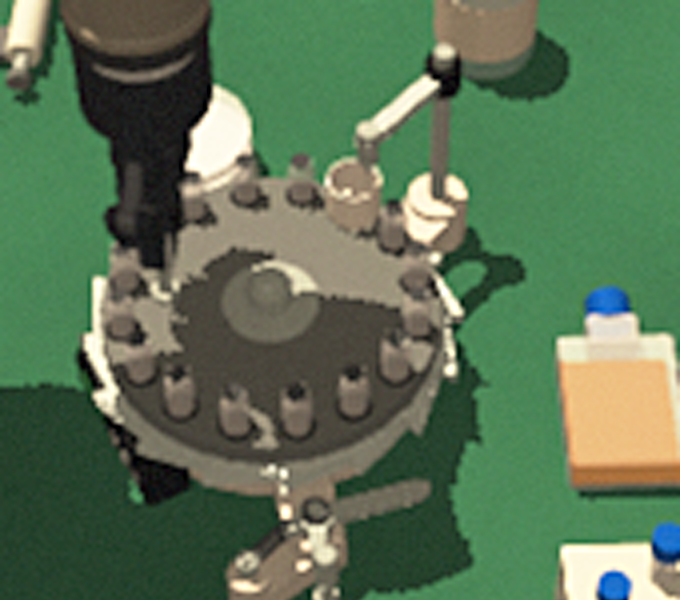

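```bash
cat >> h.py <<'E'
def f4(n,u,v,z,o): return ray(n,o[0]+(u+.5)/4-.5,o[1]+(v+.5)/4-.5,z)
def ang(p,a): d=p[:2]-a[:2]; return np.degrees(np.arctan2(d[1],d[0])).round(1),np.hypot(*d).round(4)
E
python3 - <<'E'
from h import *
t=(215,165);s=(200,160)
A=np.array([.511,-.0065]);
for n,p in dict(cup=f4("top",159,207,.11,t),post=f4("top",96,67,.175,t),dropend=f4("top",170,182,.165,t),hub=f4("top",257,325,.109,t)).items(): print(n,p,ang(p,A))
B=np.array([.5115,-.0079])
for n,p in dict(cup=f4("side",353,181,.11,s),post=f4("side",445,52,.175,s),tip=f4("side",367,158,.124,s),hub=f4("side",268,285,.109,s)).items(): print(n,p,ang(p,B))
o=manip.observe()
c=wray(o,60,15,.11);h=wray(o,279,115,.109);print(c,h,ang(c,h), ang(o["tool_pos"],h))
E
```

```text
cup [0.57998437 0.0507894  0.11      ] (np.float64(39.7), np.float64(0.0897))
post [0.64938715 0.08318082 0.175     ] (np.float64(32.9), np.float64(0.1649))
dropend [0.58703566 0.04349922 0.165     ] (np.float64(33.3), np.float64(0.091))
hub [ 0.51075639 -0.00531958  0.109     ] (np.float64(101.7), np.float64(0.0012))
cup [0.57905548 0.05110915 0.11      ] (np.float64(41.1), np.float64(0.0897))
post [0.64784492 0.08241904 0.175     ] (np.float64(33.5), np.float64(0.1635))
tip [0.58940127 0.05519809 0.124     ] (np.float64(39.0), np.float64(0.1002))
hub [ 0.50652528 -0.01386333  0.109     ] (np.float64(-129.8), np.float64(0.0078))
[0.58193757 0.05517383 0.11      ] [ 0.51307189 -0.00492253  0.109     ] (np.float64(41.1), np.float64(0.0914)) (np.float64(155.9), np.float64(0.0666))
```

Call:
send_rows(commands=[[0,0,0.016,0,-0.012,0,29],[0,0,0.033,0.001,-0.023,0,29],[0,0,0.033,0.001,-0.023,0,29],[0,0,0.033,0.001,-0.023,0,29]])

```text
t: 8.65
tool_pos: [0.4554, 0.0284, 0.1388]
tool_rot: [-0.0, 0.964, -0.267, 0.0]
contact_force: [-0.3, 0.2, 0.6]
width: 0.0247
```

Run:
```python
from h import *
s=manip.observe();print(s["tool_pos"],s["tool_rot"])
p,d=imaging.read_camera("wrist");a=p[:,:,::-1];cv2.imwrite("pics/w8.png",a)
p,d=imaging.read_camera("top");a=p[165:310,215:385,::-1];cv2.imwrite("pics/t8.png",cv2.resize(a,None,fx=4,fy=4,interpolation=cv2.INTER_CUBIC))
p,d=imaging.read_camera("side");a=p[160:330,200:370,::-1];cv2.imwrite("pics/s8.png",cv2.resize(a,None,fx=4,fy=4,interpolation=cv2.INTER_CUBIC)[:600])
```

```text
[0.45539718 0.02839225 0.13881375] [-9.47118652e-05  9.63573661e-01 -2.67443046e-01  8.36928394e-05]
```

View pics/w8.png

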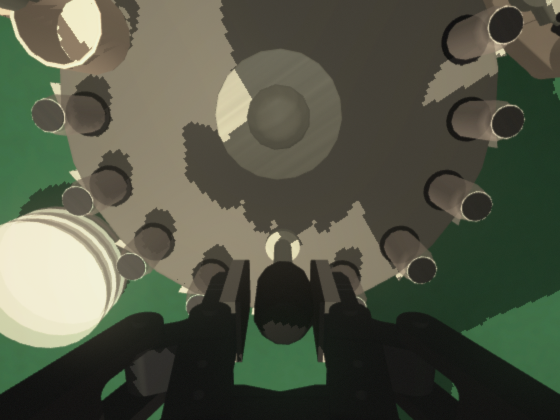

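View pics/t8.png

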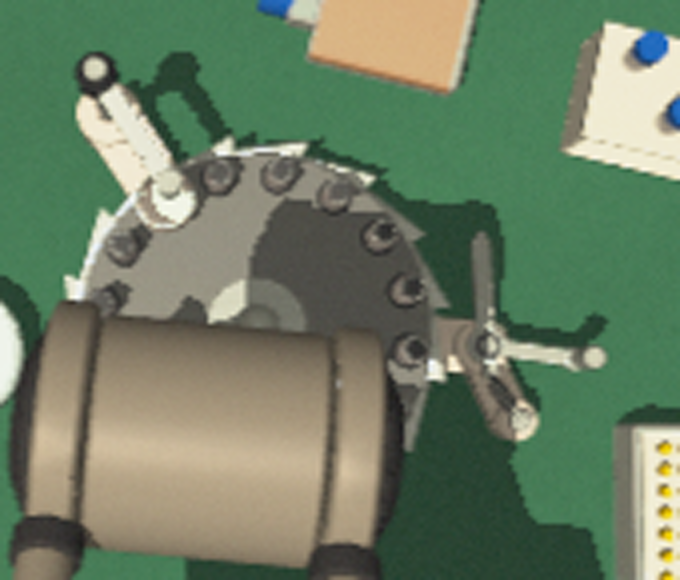

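View pics/s8.png

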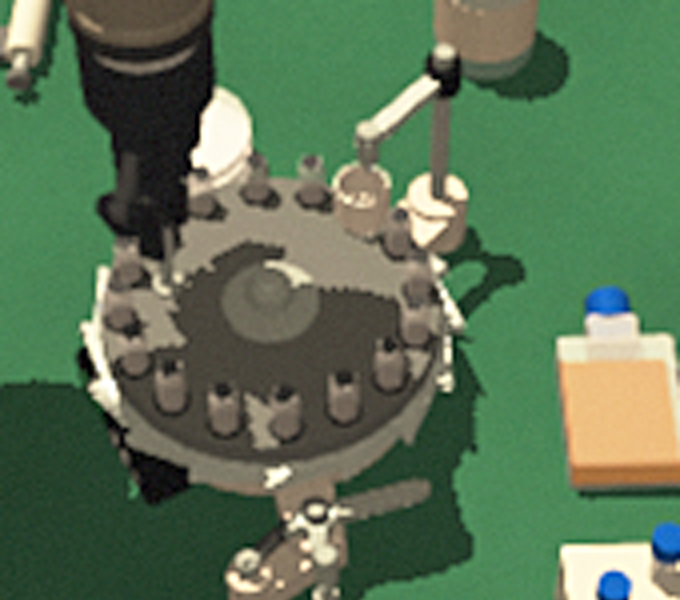

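Run:
```python
from h import *
t=(215,165);s=(200,160)
A=np.array([.511,-.0065]);B=np.array([.5115,-.0079])
for q in [(168,203)]: p=f4("top",*q,.11,t);print(p,ang(p,A))
for q in [(361,186)]: p=f4("side",*q,.11,s);print(p,ang(p,B))
a=cv2.imread("pics/t8.png")[120:260,90:260];b=cv2.imread("pics/s8.png")[100:260,300:480]
cv2.imwrite("pics/z8.png",np.hstack([cv2.resize(a,(400,400),interpolation=2),cv2.resize(b,(400,400),interpolation=2)]))
o=manip.observe()
h=wray(o,279,115,.109);k=wray(o,284,293,.156);print(h,ang(o["tool_pos"],h),ang(k,h))
```

```text
[0.58227838 0.04553455 0.11      ] (np.float64(36.1), np.float64(0.0883))
[0.58269168 0.04567359 0.11      ] (np.float64(37.0), np.float64(0.0891))
[ 0.51292717 -0.00489693  0.109     ] (np.float64(149.9), np.float64(0.0665)) (np.float64(150.7), np.float64(0.056))
```

View pics/z8.png

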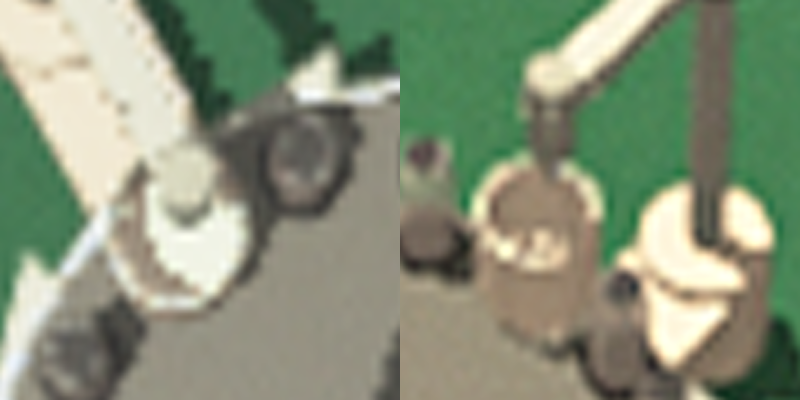

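Call:
send_rows(commands=[[0,0,0.013,0,-0.0045,0,29],[0,0,0.013,0,-0.009,0,29],[0,0,0.013,0,-0.009,0,29],[0,0,0.013,0,-0.009,0,29]])

```text
t: 9.3
tool_pos: [0.4567, 0.0308, 0.1388]
tool_rot: [0.0, 0.958, -0.288, -0.0]
contact_force: [-1.6, -1.6, 1.1]
width: 0.0245
```

Run:
```python
from h import *
p,d=imaging.read_camera("wrist");cv2.imwrite("pics/w9.png",p[:,:,::-1])
o=manip.observe();print(o["tool_pos"])
h=np.array([.513,-.0049]);print(ang(o["tool_pos"],h))
p,d=imaging.read_camera("top");a=p[165:310,215:385,::-1];a=cv2.resize(a,None,fx=4,fy=4,interpolation=cv2.INTER_CUBIC)[120:260,90:260]
p,d=imaging.read_camera("side");b=p[160:330,200:370,::-1];b=cv2.resize(b,None,fx=4,fy=4,interpolation=cv2.INTER_CUBIC)[100:260,300:480]
cv2.imwrite("pics/z9.png",np.hstack([cv2.resize(a,(400,400),interpolation=2),cv2.resize(b,(400,400),interpolation=2)]))
```

```text
[0.45670775 0.03086196 0.13878336]
(np.float64(147.6), np.float64(0.0667))
```

View pics/z9.png

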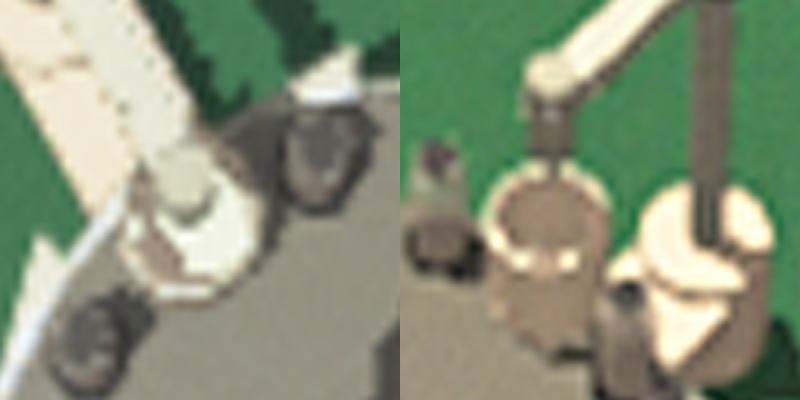

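View pics/w9.png

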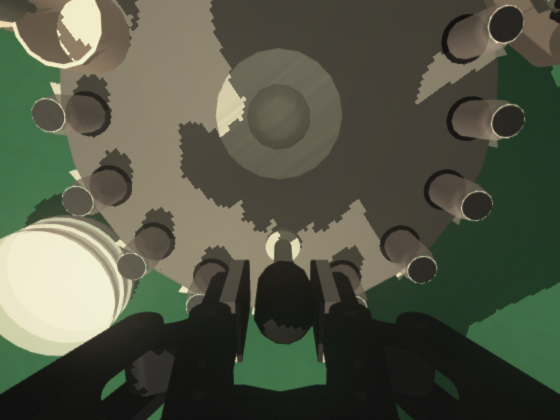

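Run:
```python
from h import *
print(f4("top",595,357,.106,(215,165)),f4("top",488,345,.066,(215,165)))
```

```text
[ 0.48987706 -0.20218543  0.106     ] [ 0.49884296 -0.14734479  0.066     ]
```

Call:
send_rows(commands=[[0,0,0,0,0,0,40],[0,0,0,0,0,0,55],[0,0,0,0,0,0,55],[0,0,0,0,0,-0.15,55],[0,0,0,0,0,-0.3,55],[0,0,0,0,0,-0.35,55],[0,0,0,0,0,-0.35,55]])

```text
t: 10.32
tool_pos: [0.4573, 0.0309, 0.2448]
tool_rot: [-0.0, 0.958, -0.288, 0.001]
contact_force: [-0.0, -0.1, -0.3]
width: 0.0466
```

Call:
send_rows(commands=[[0,0,-0.06,0.1,0.12,0,45],[0,0,-0.12,0.2,0.24,0,45],[0,0,-0.18,0.35,0.4,0,45],[0,0,-0.24,0.518,0.584,0,45],[0,0,-0.3,0.518,0.584,0,45],[0,0,-0.36,0.518,0.584,0,45],[0,0,-0.42,0.518,0.584,0,45],[0,0,-0.48,0.518,0.584,0,45],[0,0,-0.54,0.518,0.584,0,45],[0,0,-0.59,0.518,0.584,0,45]])

```text
t: 11.58
tool_pos: [0.4894, -0.2007, 0.2421]
tool_rot: [-0.001, 0.81, 0.587, -0.0]
contact_force: [-0.6, 0.1, -0.9]
width: 0.0385
```

Call:
send_rows(commands=[[0,0,-0.05,0,0,0,45],[0,0,-0.096,0,0,0,45],[0,0,-0.096,0,0,0,45],[0,0,-0.096,0,0,0,45]])

```text
t: 12.08
tool_pos: [0.4897, -0.2008, 0.243]
tool_rot: [-0.001, 0.716, 0.699, -0.0]
contact_force: [0.1, 0.6, 0.0]
width: 0.0383
```

Run:
```python
from h import *
s=manip.observe();print(s["tool_pos"],s["tool_rot"])
p,d=imaging.read_camera("wrist");cv2.imwrite("pics/w10.png",p[:,:,::-1])
p,d=imaging.read_camera("top");a=p[165:310,215:385,::-1];a=cv2.resize(a,None,fx=4,fy=4,interpolation=cv2.INTER_CUBIC)[120:260,90:260]
p,d=imaging.read_camera("side");b=p[160:330,200:370,::-1];b=cv2.resize(b,None,fx=4,fy=4,interpolation=cv2.INTER_CUBIC)[100:260,300:480]
cv2.imwrite("pics/z10.png",np.hstack([cv2.resize(a,(400,400),interpolation=2),cv2.resize(b,(400,400),interpolation=2)]))
```

```text
[ 0.48965592 -0.20083559  0.24301385] [-6.39154830e-04  7.15587317e-01  6.98522990e-01 -1.25644581e-04]
```

View pics/w10.png

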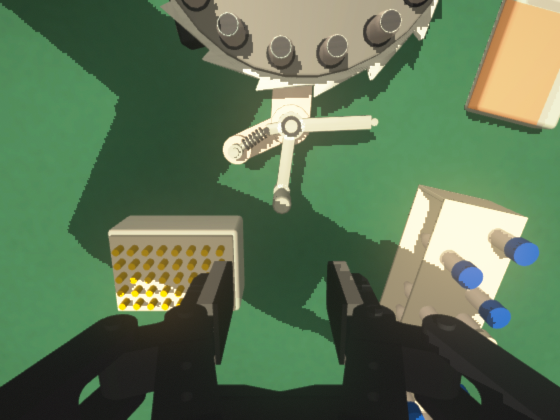

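View pics/z10.png

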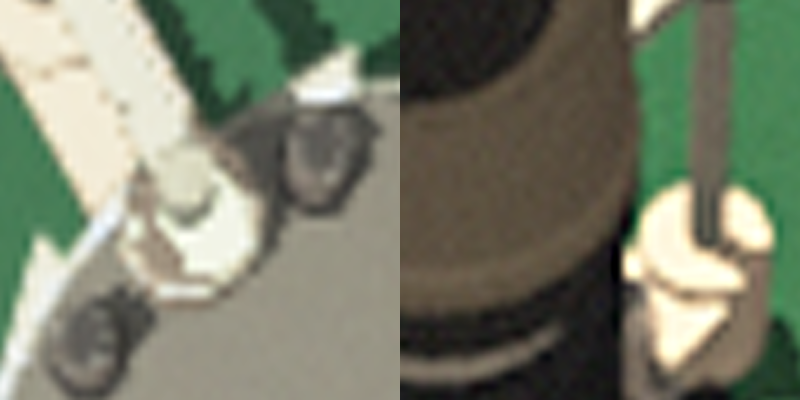

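Call:
send_rows(commands=[[0,0,0,0,0,0.2,45],[0,0,0,0,0,0.4,45],[0,0,0,0,0,0.483,40],[0,0,0,0,0,0.483,24],[0,0,0,0,0,0.483,24],[0,0,0,0,0,0.483,24]])

```text
t: 12.98
tool_pos: [0.4908, -0.2015, 0.1005]
tool_rot: [0.002, 0.715, 0.699, 0.0]
contact_force: [0.7, 0.9, 0.4]
width: 0.0202
```

Call:
send_rows(commands=[[0,0,0,0.0,0.02,0,24],[0,0,0,0.0,0.04,0,24],[0,0,0,0.002,0.06,0,24],[0,0,0,0.005,0.08,0,24],[0,0,0,0.008,0.095,0,24],[0,0,0,0.01,0.105,0,24],[0,0,0,0.01,0.105,0,24]])

```text
t: 13.85
tool_pos: [0.5215, -0.1985, 0.0988]
tool_rot: [-0.0, 0.715, 0.7, 0.0]
contact_force: [-0.1, -0.3, 1.0]
width: 0.0204
```

Run:
```python
from h import *
s=manip.observe();print(s["tool_pos"],s["contact_force"])
p,d=imaging.read_camera("wrist");cv2.imwrite("pics/w11.png",p[:,:,::-1])
```

```text
[ 0.52151372 -0.19853098  0.09879136] [-0.11763842 -0.30933576  0.96093403]
```

View pics/w11.png

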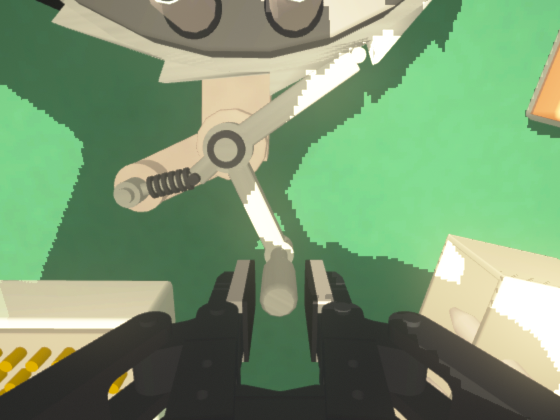

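Call:
send_rows(commands=[[0,0,0,0,0,0,30],[0,0,0,0,0,-0.1,30],[0,0,0,0,0,-0.3,30],[0,0,0,0,0,-0.48,30],[0,0,0,0.15,0,-0.48,30],[0,0,0,0.15,0,-0.48,30]])

```text
t: 14.65
tool_pos: [0.5222, -0.1516, 0.2437]
tool_rot: [0.0, 0.714, 0.7, 0.0]
contact_force: [-0.1, 0.2, 0.4]
width: 0.0255
```

Run:
```python
from h import *
s=manip.observe()
p,d=imaging.read_camera("wrist");a=p[:,:,::-1];cv2.imwrite("pics/w12.png",a);cv2.imwrite("pics/w12z.png",cv2.resize(a[110:290,180:420],None,fx=3.3,fy=3.3,interpolation=2))
```

```text
(no output)
```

View pics/w12z.png

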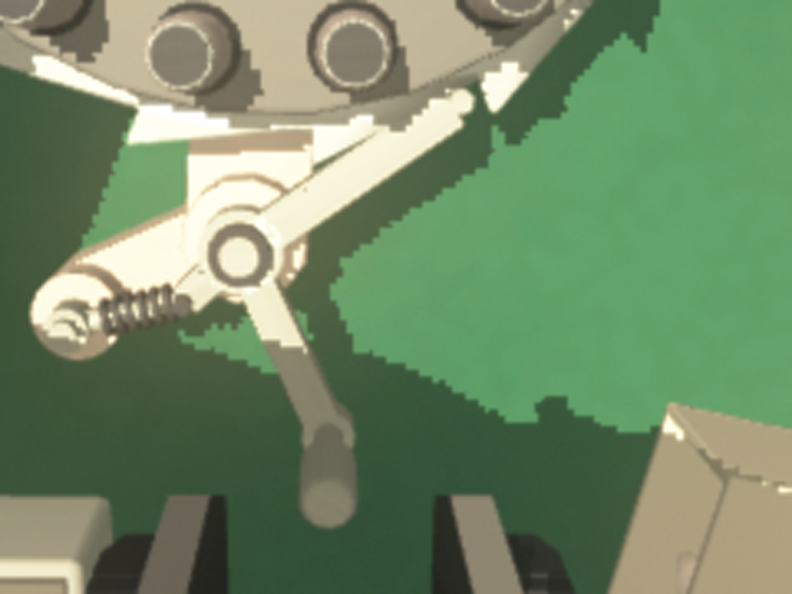

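Call:
send_rows(commands=[[0,0,0,-0.3,-0.4,-0.1,30],[0,0,0,-0.3,-0.6,-0.1,30],[0,0,0,-0.3,-0.6,-0.1,30],[0,0,0,-0.3,-0.6,-0.1,30],[0,0,0,-0.3,-0.6,-0.1,30],[0,0,0,-0.3,-0.6,-0.1,30]])

```text
t: 15.45
tool_pos: [0.3409, -0.24, 0.2726]
tool_rot: [-0.0, 0.715, 0.699, 0.0]
contact_force: [0.7, -0.4, -0.0]
width: 0.0255
```

Run:
```python
from h import *
p,d=imaging.read_camera("top");cv2.imwrite("pics/tf.png",p[:,:,::-1]);a=p[165:310,215:385,::-1];cv2.imwrite("pics/t13.png",cv2.resize(a,None,fx=4,fy=4,interpolation=2))
p,d=imaging.read_camera("side");a=p[160:330,200:370,::-1];cv2.imwrite("pics/s13.png",cv2.resize(a,None,fx=4,fy=4,interpolation=2)[:600])
```

```text
(no output)
```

View pics/t13.png

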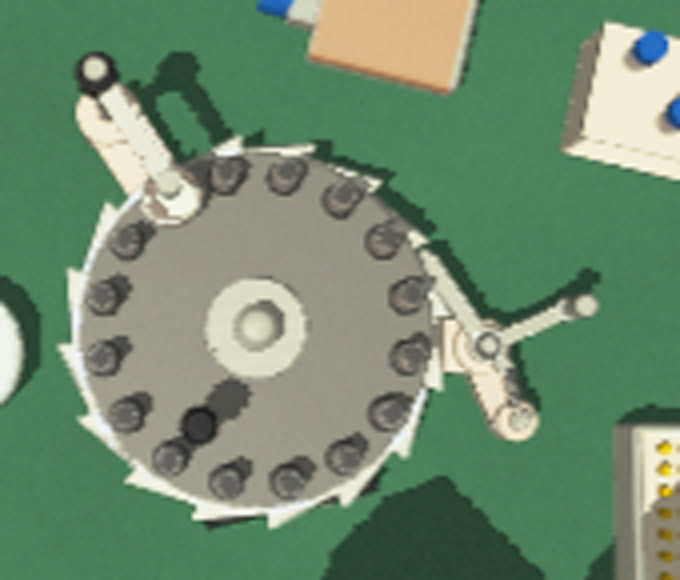

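View pics/s13.png

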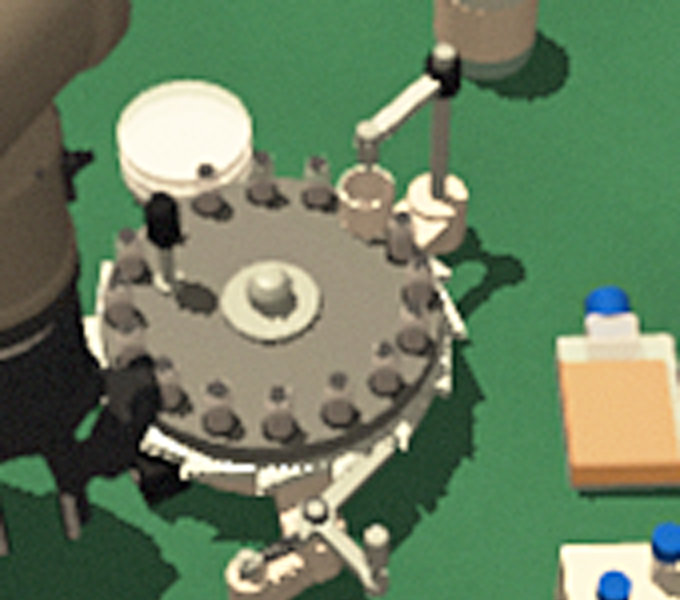

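View pics/tf.png

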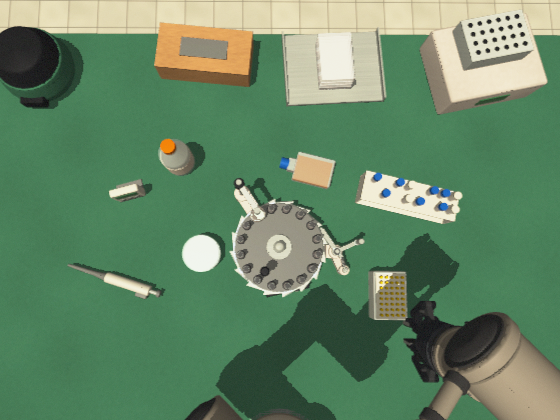

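Run:
```python
from h import *
t=(215,165)
A=np.array([.511,-.0065])
k=f4("top",200,424,.156,t);c=f4("top",173,199,.11,t);pin=f4("top",583,305,.106,t);pv=f4("top",488,345,.066,t)
print(ang(k,A),ang(c,A),ang(pin,pv))
manip.close_job()
```

```text
(np.float64(147.9), np.float64(0.0658)) (np.float64(33.7), np.float64(0.0885)) (np.float64(-66.4), np.float64(0.0535))
the job is handed in; nothing more can be done
```

I did the job in the order asked and handed it in after about 15.5 s of robot time.

1. **Pawl out:** I threw the pawl to its outer stop with the half-open jaws. The force rose to about 5 N at the stop, and the pawl stayed out by itself.
2. **Tray back:** I turned the tray clockwise about 78° by its knob, in three steps with a look at the cup after each.
3. **Pawl in:** I pushed the pin back over centre, and the spring took the nose home.

**Last checks, all from the camera pictures:**
- **Cup:** it stands under the dropper, at 33.7° round the axis against about 33° for the dropper. That puts the tray at roughly +0.03 rad, good to a degree or so.
- **Pawl:** its arm swung about 0.565 rad in from the stop (nominal 0.56), so the nose is fully home behind the cup's tooth. About 2 mm shows between nose and tooth tip, so the tray can still turn back a little before it bears on the pawl.
- **Other things:** the bystanders look unmoved in the top picture, and the arm stands clear of everything.

**Disagreement:** the cameras differed by 2 to 5 mm on absolute positions, and one reading of the hub in the side view was about 8 mm off. I worked from relative angles and by looking again, so this did not affect the moves.

I did not push the tray backward against the pawl to test that it holds.

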